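Sweep the inspected nuts down the sorting tray's spout

ROBOT

A 6-joint arm with a two-finger parallel gripper is mounted at the origin on the work surface. World frame = base frame: x ahead of the robot, y to its left, z up, the work surface at z = 0. Lengths are in m, angles in rad, forces in N, time in s.
With the tool pointing down it reaches from about 0.25 to 0.8 m from the base axis. Payload 3.9 kg.
Tool frame: the origin (TCP) lies at the very end of the fingers, on their centre line; the grasp point (between the pads) lies 19 mm behind it (r.tcp_to_grasp is the z of the grasp point in the tool frame, in m); z points along the fingers, x is the direction in which the jaws open and shut, and the axes are right-handed (so a half turn about z gives the same grasp; the last joint's range is limited). The gripper opens to 85 mm and grips with 20 to 120 N. Pads are 22 mm wide; open, the fingers measure 114 mm over their backs; the gripper's body (76 mm by 85 mm) begins 54 mm behind the grasp point. The pads swing forward as they close: fully open they stand 13 mm farther back than shut.
Start: joints at [-1.25, 0.26, -0.138, 1.173, 0, 1.571], TCP at [0.166, -0.498, 0.231] pointing down, gripper open.
Joint ranges: [-2.78, 2.78], [-0.83, 1.72], [-1.28, 1.37], [-1.9, 2.12], [-1.57, 1.48], [-3.14, 3.14]. Speed limits (rad/s): [2.57, 2.57, 3.14, 3.14, 3.14, 3.14].

INTERFACE

Orientations are given as [roll, pitch, yaw] about the fixed x, y, z axes, in that order (R = Rz(yaw) Ry(pitch) Rx(roll)).
In Python, from cell import r, get_image, camera_model, ticket gives the robot as it stands.
- The arm moves only by the tool apply_moves, never from a script. Its argument "moves" is text: rows parted by semicolons, each of 4 numbers parted by spaces: the shift along the world's x, y, z in cm, then the turn about the world's z in rad. In form: tx ty tz turn; .... A call has 1 to 12 rows; each row is the pose to reach, as a shift and turn from the pose commanded when the call began; what a row does not reach only later rows make up. A row lasts 1/10 s, in which the tool goes at most 50 mm and 8.59 degrees, less where a joint would pass 70% of its speed; a pose out of reach is approached as far as the arm can. A call with a gripper value outside its range is refused whole. "hand" is the gripper command: -1 is fully open, 1 is shut, values between are in proportion, set as the call begins (left out, the last holds). The fingers move at their own pace and stop on an object; "squeeze" is the grip in N (left out, the last holds). Time passes only in rows, so rows that repeat a pose let the fingers close. It gives the time, the measured TCP pose, the force and the opening at its end, in the units of the state.
- r.get_state(): the state, without advancing time (a new reading comes with each control period).
- get_image(name): name is "scene" or "side" or "wrist"; returns the picture (480x640x3 uint8, blue, green, red); there is no depth.
- camera_model(name): a dict with "camera_matrix" (3x3 intrinsics, pixels), "k1" (the pictures are not rectified: a ray, as slopes to the right and down, at radius r is drawn at 1 + k1 r^2 times it, then the intrinsics apply), "extrinsics" (4x4, takes a point from camera to world coordinates). Camera axes: x right, y up, looking along -z (the intrinsics and any distortion apply to the point x, -y, -z); pixel columns grow to the right and rows downward; lengths in m; the calibration is good to about 2 mm. A picture is of the moment at which its call begins: read the wrist's pose just before it. camera_model takes no time and is no camera call; for the wrist camera it gives the pose at the moment of the call.
- ticket.job_done(): hands the job in, once; it reports no verdict.
The state is a dict: "time": time; "joint_positions": joint angles; "joint_vel": joint speeds; "joint_torque": joint torques, N m; "ee_pos": TCP position; "ee_rot": TCP orientation; "contact_force": force on the tool from outside, world axes, zero at the start; "moment": the same for the moment, N m; "width": finger opening in m.
Only numpy, scipy, OpenCV 4.12 (cv2) and the standard library are available. Lean on these libraries where they do the work, as an engineer would, in place of code of your own. Each camera call takes 0.05 s, during which the arm holds its last target.

TASK

The four brass nuts lying on the white sorting tray have passed inspection: sweep them with the fingertips along the tray floor and out through the spout, so that all four drop into the blue bin below it. Only push them: do not take any between the fingers or lift it off the tray. Leave the plug gauge, the red dish with the reject nut in it, the oil bottle and the bin where they are.

Things in the scene. Friction and masses are not known exactly. Their poses are not given: they have to be found in the camera images.
- tray: white sheet-steel sorting tray, fixed on the bench on four feet; grey rim 20 mm high, 3 mm thick. Origin on the bench under its middle; z up, the spout points along -y. In its frame (mm): level floor at z = 85; pan x -130 to 130, y -150 to 200. Two 20 mm high fences funnel from the side rims (x +-127, y -100) to the spout (x +-55, y -150)
- lip (a point): middle of the open end of the spout, at floor level, at x = 0, y = -190 mm of the tray. The spout is a level tongue of the tray floor, 110 mm wide inside and 40 mm long, with 20 mm high cheeks either side; parts pushed past its open end fall into the blue bin
- bin: loose blue plastic parts bin standing on the bench under the spout, open on top, 180 (x) by 150 (y) mm, 62 mm high, walls 4 mm, 0.3 kg; its rim is 23 mm lower than the tray floor and the end of the spout overhangs its inside by about 25 to 40 mm. Origin: centre of its underside
- nut0: good nut, to be swept out: loose brass hex nut of M16 size lying flat on the tray floor: 24 mm across flats, 28 mm across corners, 13 mm high, about 35 g; slides, does not roll. Origin: its centre, 6.5 mm above the floor it lies on.
- nut1: good nut, to be swept out: loose brass hex nut of M16 size lying flat on the tray floor: 24 mm across flats, 28 mm across corners, 13 mm high, about 35 g; slides, does not roll. Origin: its centre, 6.5 mm above the floor it lies on.
- nut2: good nut, to be swept out: loose brass hex nut of M16 size lying flat on the tray floor: 24 mm across flats, 28 mm across corners, 13 mm high, about 35 g; slides, does not roll. Origin: its centre, 6.5 mm above the floor it lies on.
- nut3: good nut, to be swept out: loose brass hex nut of M16 size lying flat on the tray floor: 24 mm across flats, 28 mm across corners, 13 mm high, about 35 g; slides, does not roll. Origin: its centre, 6.5 mm above the floor it lies on.
- reject: the reject nut, of the same kind, in the red dish; it stays there. Origin: its centre
- dish: loose red round dish, 72 mm across at the rim, 20 mm high, standing in one of the two rear corners of the tray (the end away from the spout), which one varies. Origin: centre of its underside
- gauge_mid (a point): loose thread plug gauge lying in the other rear corner of the tray: dark steel hexagon handle with small green marks and a threaded steel plug, 79 mm long, 18 mm high, its length along x. The point is near its middle, 9 mm above the tray floor
- bottle: white oil bottle with yellow band and red nozzle, 42 mm across, 114 mm high, standing upright on the bench beside the bin. Origin: centre of its underside
There are look-alikes about, which are no part of the job. What is shaped like the nut1 but purple is not meant. What is shaped like the nut0 but purple is not meant.

How it is judged:
By the outcome, as a careful person would: the job done as asked, in the order asked, and still so for the second after the job is handed in, with the robot touching nothing.
It also fails if it takes over 66 s, if anything falls off the work surface, if the arm or the gripper's body presses on something with over 40 N, if the wrist force passes 120 N, or if a joint passes its speed limit or range.

## Working session

There is one attempt and no reset: what is moved stays moved. The work goes in short steps, Python scripts to look and compute and a tool call to move; the robot and the scene stay as the last step left them, time stands still between calls to the robot, and variables do not carry over. Pictures are saved under pics/ and viewed, and the job is handed in when it is done.

Besides the shell and the picture viewer there is one more tool, called after "Emit:" as a command line: name --argument value ..., lists and objects as JSON in quotes. apply_moves: Moves the arm, as the interface text tells. Its arguments: {"type":"object","properties":{"moves":{"type":"string"},"hand":{"type":"number"},"squeeze":{"type":"number"}},"required":["moves"]}

```bash
ls; mkdir -p pics; python3 - <<'E'
from cell import r,get_image,camera_model,ticket
import cv2
s=r.get_state(); print(s)
for n in("scene","side","wrist"):
    print(n,camera_model(n)); cv2.imwrite(f"pics/{n}0.png",get_image(n))
E
```

```text
pics
{'time': 0.0, 'joint_positions': array([-1.24998814e+00,  2.60671978e-01, -1.39408761e-01,  1.17268659e+00,
        4.93441013e-06,  1.57078502e+00]), 'joint_vel': array([-0.00082309,  0.00096503,  0.00035847, -0.00044759, -0.00041758,
        0.00235233]), 'joint_torque': array([-1.03813549e-03, -4.05676746e+01,  2.53923136e+01,  1.89243938e-02,
        9.60382135e-05, -9.84723556e-07]), 'ee_pos': array([ 0.16533224, -0.49755416,  0.2304562 ]), 'ee_rot': array([-3.14158770e+00,  1.97100382e-03, -1.24997683e+00]), 'contact_force': array([-0.54611358,  0.97244824, -0.49936484]), 'moment': array([-0.00192311, -0.0270836 , -0.01544917]), 'width': 0.08529429274559243}
scene {'camera_matrix': array([[495.20329986,   0.        , 325.01174163],
       [  0.        , 495.20329986, 237.57377574],
       [  0.        ,   0.        ,   1.        ]]), 'k1': -0.01724372378372417, 'extrinsics': array([[-0.80141283, -0.49631523,  0.33377937,  0.88737369],
       [ 0.59801908, -0.67472713,  0.43256963,  0.32570863],
       [ 0.0105191 ,  0.54627328,  0.83754096,  0.72520052],
       [ 0.       
[... 279 characters left out ...]
8233415,  0.13105527, -0.13358194,  0.53769545],
       [-0.18711723, -0.67796668,  0.71087855,  0.56858374],
       [ 0.00260027,  0.72331576,  0.69051252,  0.60057752],
       [ 0.        ,  0.        ,  0.        ,  1.        ]])}
wrist {'camera_matrix': array([[425.54959599,   0.        , 315.21179218],
       [  0.        , 425.54959599, 238.04163563],
       [  0.        ,   0.        ,   1.        ]]), 'k1': -0.08811454517924741, 'extrinsics': array([[ 0.31572436,  0.89612242,  0.31190181,  0.2454548 ],
       [-0.94884883,  0.29887332,  0.10178717, -0.47194588],
       [-0.00200537, -0.32808436,  0.9446463 ,  0.37339367],
       [ 0.        ,  0.        ,  0.        ,  1.        ]])}
```

View pics/scene0.png

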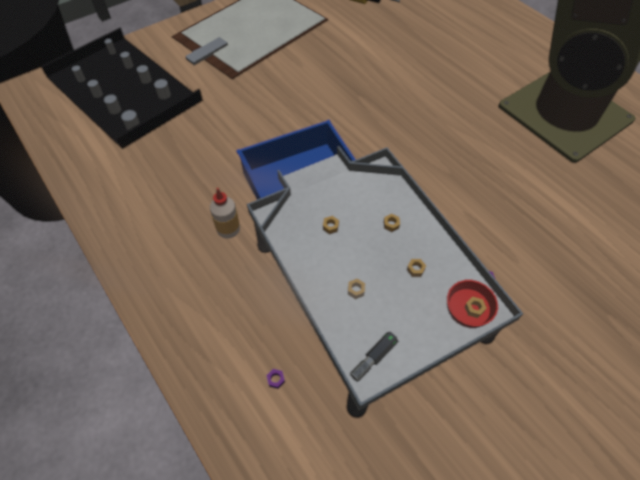

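View pics/side0.png

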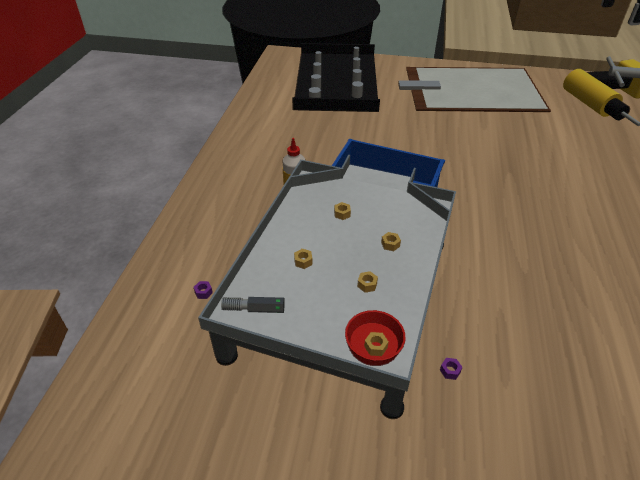

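View pics/wrist0.png

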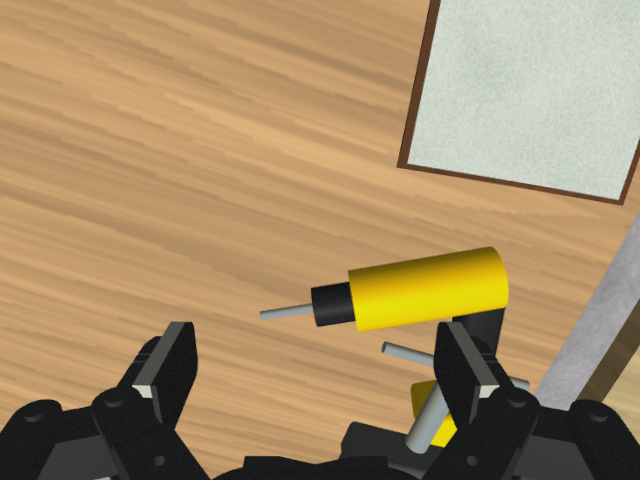

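The side view shows four good nuts at about (342,211), (391,241), (303,258) and (368,281). The reject is in the red dish at (376,341), the gauge at (253,304), the bin at (390,165), and the spout is between (347,160) and (412,185). I'll measure these next.

```bash
cat > h.py <<'E'
import numpy as np, cv2
from cell import r,get_image,camera_model,ticket
def ray(cm,uv):
    K=cm["camera_matrix"];k=cm["k1"];E=cm["extrinsics"]
    p=cv2.undistortPoints(np.array([[uv]],float),K,np.array([k,0,0,0.]))[0,0]
    d=E[:3,:3]@np.array([p[0],-p[1],-1.]);return E[:3,3],d
def on(cm,uv,z):
    o,d=ray(cm,uv);return o+d*(z-o[2])/d[2]
def tri(c1,u1,c2,u2):
    o1,d1=ray(c1,u1);o2,d2=ray(c2,u2)
    s=np.linalg.lstsq(np.c_[d1,-d2],o2-o1,rcond=None)[0]
    a=o1+s[0]*d1;b=o2+s[1]*d2;return (a+b)/2,np.linalg.norm(a-b)
def proj(cm,P):
    E=cm["extrinsics"];q=E[:3,:3].T@(np.array(P)-E[:3,3]);x,y=q[0]/-q[2],-q[1]/-q[2]
    f=1+cm["k1"]*(x*x+y*y);K=cm["camera_matrix"];return K[0,0]*x*f+K[0,2],K[1,1]*y*f+K[1,2]
def nuts(im,lo=(12,100,90),hi=(28,255,255)):
    hsv=cv2.cvtColor(im,cv2.COLOR_BGR2HSV);m=cv2.inRange(hsv,lo,hi)
    return m
E
python3 - <<'E'
from h import *
for n in("scene","side"):
    im=cv2.imread(f"pics/{n}0.png");cm=camera_model(n)
    # tray hull mask: brass inside tray region
    m=nuts(im)
    poly={"scene":[(255,210),(390,155),(515,315),(360,400)],"side":[(303,165),(450,195),(405,370),(210,320)]}[n]
    pm=np.zeros(m.shape,np.uint8);cv2.fillPoly(pm,[np.array(poly)],255);m&=pm
    m=cv2.morphologyEx(m,cv2.MORPH_CLOSE,np.ones((5,5)))
    cs,_=cv2.findContours(m,cv2.RETR_EXTERNAL,cv2.CHAIN_APPROX_NONE)
    for c in cs:
        if cv2.contourArea(c)<40: continue
        x,y,w,h=cv2.boundingRect(c);M=cv2.moments(cv2.convexHull(c));u=M['m10']/M['m00'],M['m01']/M['m00']
        print(n,np.round(u,1),w,h,np.round(on(cm,u,.0915),4))
    a={"scene":(slice(110,420),slice(230,540)),"side":(slice(130,430),slice(190,490))}[n]
    cv2.imwrite(f"pics/{n}_z.png",cv2.resize(im[a],(600,600) ,interpolation=cv2.INTER_CUBIC))
E
```

```text
scene [475.6 305.7] 20 18 [0.5323 0.2161 0.0915]
scene [416.3 266.4] 16 14 [0.5567 0.119  0.0915]
scene [330.5 223.4] 14 14 [ 0.6122 -0.0177  0.0915]
scene [391.5 221.2] 14 13 [0.5326 0.0355 0.0915]
side [376.8 342. ] 23 23 [0.5346 0.2124 0.0915]
side [368.2 280.6] 20 20 [0.5563 0.1177 0.0915]
side [303.5 257.2] 18 19 [0.65   0.0919 0.0915]
side [391.6 239.8] 19 18 [0.5323 0.0337 0.0915]
side [342.8 209.9] 16 18 [ 0.6117 -0.0182  0.0915]
```

View pics/scene_z.png

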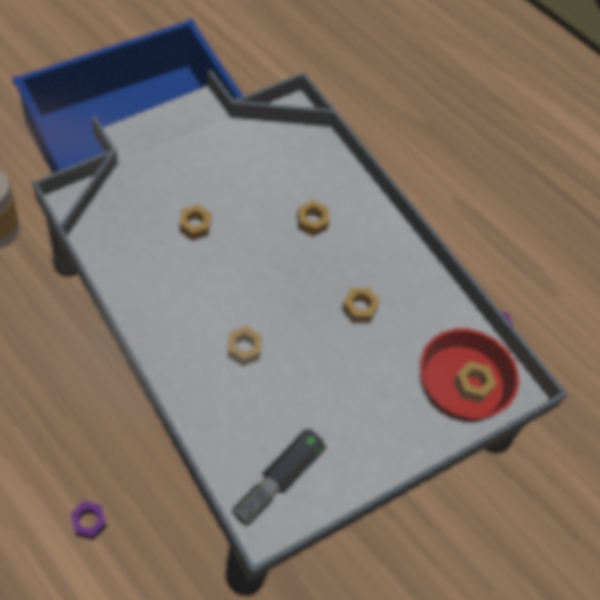

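View pics/side_z.png

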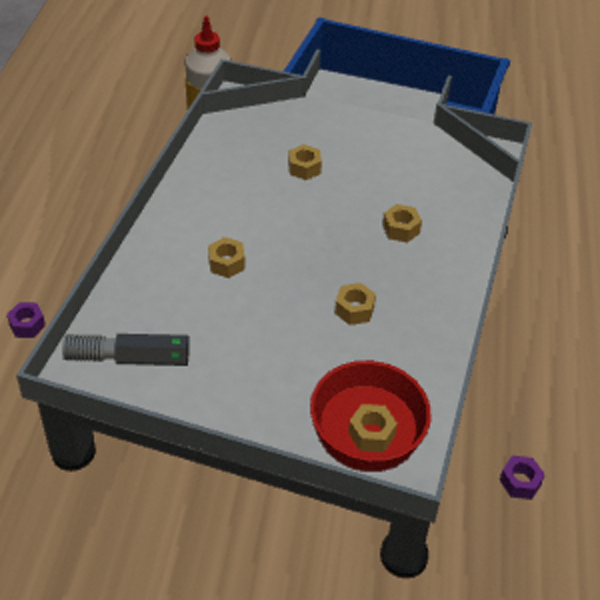

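```bash
python3 - <<'E'
from h import *
cs,cd=camera_model("scene"),camera_model("side")
S=np.array([(37,184),(304,77),(565,394),(252,572),(95,120),(211,73)])/(600/310)+[230,110]
D=np.array([(222,62),(529,124),(437,496),(20,376),(319,52),(448,78)])/2+[190,130]
T=np.array([(130,-150),(-130,-150),(-130,200),(130,200),(56.5,-190),(-56.5,-190)])/1e3
W=[]
for a,b,n in zip(S,D,"ABCDEF"):
    p,g=tri(cs,a,cd,b);print(n,np.round(p,4),round(g,4),np.round(on(cs,a,.105),4)[:2],np.round(on(cd,b,.105),4)[:2]);W.append((on(cs,a,.105)[:2]+on(cd,b,.105)[:2])/2)
W=np.array(W)
# which x sign: rigid fit both
for sg in(1,-1):
    t=T*[sg,1];tc,wc=t.mean(0),W.mean(0);U,s,V=np.linalg.svd((t-tc).T@(W-wc));R=V.T@U.T
    o=wc-R@tc;print(sg,np.linalg.det(R),np.arctan2(R[1,0],R[0,0]),o,np.round((t@R.T+o-W)*1e3,1).tolist())
    if np.linalg.det(R)>0:
        np.savez("tray.npz",R=R,o=o)
        N=np.array([(.5565,.1183),(.65,.0919),(.5325,.0346),(.612,-.018),(.533,.214)])
        print(((N-o)@R*1e3).round(1))
# gauge, bottle, bin rim
print("gauge ends",[((on(cd,np.array(u)/2+[190,130],.094)[:2]-o)@R*1e3).round() for u in((64,347),(189,350))])
E
```

```text
A [ 0.6986 -0.1147  0.1035] 0.0008 [ 0.6994 -0.1133] [ 0.698  -0.1133]
B [ 0.4463 -0.0772  0.1037] 0.0037 [ 0.4492 -0.0747] [ 0.4453 -0.078 ]
C [0.4966 0.2639 0.1058] 0.0028 [0.4973 0.2648] [0.4956 0.2621]
D [0.7509 0.2266 0.1012] 0.0027 [0.7526 0.2283] [0.7486 0.228 ]
E [ 0.6215 -0.1456  0.1018] 0.003 [ 0.6241 -0.1417] [ 0.6203 -0.1432]
F [ 0.5108 -0.1279  0.1037] 0.0009 [ 0.5121 -0.1265] [ 0.5106 -0.1267]
1 1.0000000000000002 -0.14612489649761595 [0.59454851 0.05164809] [[2.6, -2.4], [-3.1, -1.5], [-1.4, 5.0], [1.7, 2.5], [0.6, -2.1], [-0.4, -1.5]]
[[-47.3  60.4]
 [ 49.   47.9]
 [-58.9 -25.9]
 [ 27.4 -66.4]
 [-84.5 151.7]]
-1 -1.0000000000000002 2.9954677570921775 [0.59454851 0.05164809] [[2.6, -2.4], [-3.1, -1.5], [-1.4, 5.0], [1.7, 2.5], [0.6, -2.1], [-0.4, -1.5]]
gauge ends [array([-117.,  161.]), array([-41., 137.])]
```

```bash
cat > plan.py <<'E'
from h import *
a=-.145;R=np.array([[np.cos(a),-np.sin(a)],[np.sin(a),np.cos(a)]]);o=np.array([.5945,.0516])
def plan(n,xt,back=33,yend=-198):
    t=(np.array(n)-o)@R*1e3
    d=np.array([xt,-190.])-t;d/=np.linalg.norm(d);th=np.arctan2(d[0],-d[1])
    s=t-d*back;e=s+d*((yend-s[1])/d[1])
    w=lambda p:(R@(p/1e3)+o).round(4)
    print("nut tray",t.round(1),"start",w(s),s.round(),"end",w(e),e.round(),"yaw",round(a+th,3),"len",np.linalg.norm(e-s).round())
if __name__=="__main__":
    for n,xt in(((.612,-.018),12),((.5325,.0346),-18),((.5565,.1183),-15),((.65,.0919),15)): plan(n,xt)
    print(on(camera_model("side"),np.array((192,290))/2+[190,130],0))
E
python3 plan.py
```

```text
nut tray [ 27.4 -66.3] start [0.6208 0.0138] [ 31. -34.] end [ 0.5768 -0.1459] [  11. -198.] yaw -0.269 len 166.0
nut tray [-58.9 -25.8] start [0.5292 0.0674] [-67.   6.] end [ 0.5501 -0.142 ] [ -16. -198.] yaw 0.099 len 210.0
nut tray [-47.2  60.5] start [0.5571 0.1513] [-51.  93.] end [ 0.5521 -0.1423] [ -14. -198.] yaw -0.017 len 294.0
nut tray [49.1 47.9] start [0.6594 0.1235] [54. 81.] end [ 0.5796 -0.1463] [  14. -198.] yaw -0.287 len 281.0
[0.68922814 0.04975484 0.        ]
```

Emit:
apply_moves --moves "45.5 51.2 0 0.98;45.5 51.2 0 0.98;45.5 51.2 0 0.98;45.5 51.2 0 0.98;45.5 51.2 0 0.98;45.5 51.2 0 0.98;45.5 51.2 0 0.98;45.5 51.2 0 0.98;45.5 51.2 0 0.98;45.5 51.2 0 0.98;45.5 51.2 0 0.98;45.5 51.2 0 0.98" --hand 0.58

```text
time: 1.35
ee_pos: [0.565, -0.0478, 0.231]
ee_rot: [3.141, 0.0, -0.27]
contact_force: [0.8, -0.9, 0.7]
width: 0.018
```

Emit:
apply_moves --moves "5.6 6.2 -5 0;5.6 6.2 -5 0;5.6 6.2 -9 0;5.6 6.2 -9 0;5.6 6.2 -9 0;5.6 6.2 -9 0"

```text
time: 1.95
ee_pos: [0.6209, 0.0116, 0.1433]
ee_rot: [-3.141, -0.003, -0.271]
contact_force: [-0.4, -0.9, 1.2]
width: 0.0178
```

```bash
python3 - <<'E'
from h import *
print(r.get_state()["ee_pos"]); cv2.imwrite("pics/w1.png",get_image("wrist"));cv2.imwrite("pics/s1.png",get_image("side"))
E
```

```text
[0.62093336 0.01162603 0.1433374 ]
```

View pics/w1.png

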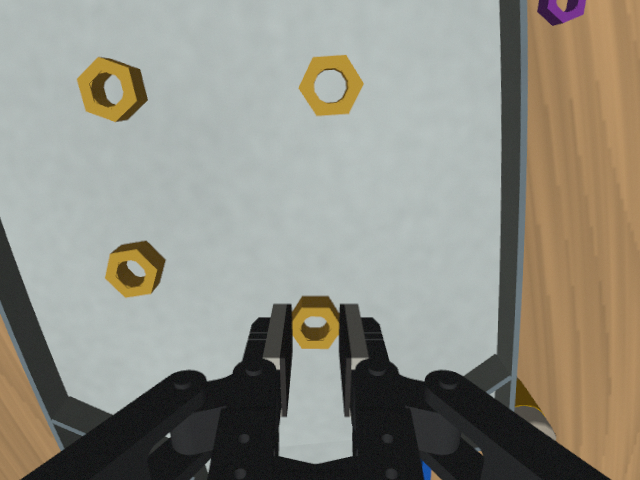

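View pics/s1.png

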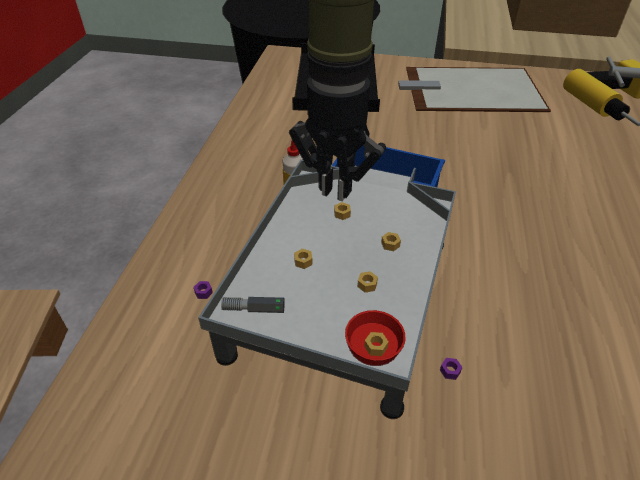

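The wrist view has the first nut centred between the fingertips at (316,325), with the other three at (113,90), (331,85) and (134,268). I'll check these positions against the earlier ones.

```bash
python3 - <<'E'
from h import *
cm=camera_model("wrist")
for u in((316,328),(331,85),(134,271),(108,90)): print(on(cm,u,.098).round(4))
E
```

```text
[ 0.6138 -0.0175  0.098 ]
[0.6511 0.0933 0.098 ]
[0.5363 0.0366 0.098 ]
[0.5584 0.1184 0.098 ]
```

Emit:
apply_moves --moves "0.1 0.4 -2 0;0.1 0.4 -4 0;0.1 0.4 -5 0;0.1 0.4 -5 0;0.1 0.4 -5 0"

```text
time: 2.55
ee_pos: [0.6217, 0.016, 0.0924]
ee_rot: [-3.141, -0.001, -0.27]
contact_force: [-0.1, -0.4, 0.3]
width: 0.018
```

Emit:
apply_moves --moves "-0.2 -0.8 -0.3 0;-0.6 -2.2 -0.3 0;-1.0 -3.7 -0.3 0;-1.4 -5.2 -0.3 0;-1.8 -6.7 -0.3 0;-2.3 -8.2 -0.3 0;-2.7 -9.7 -0.3 0;-3.1 -11.2 -0.3 0;-3.5 -12.7 -0.3 0;-3.9 -14.2 -0.3 0;-4.4 -15.7 -0.3 0;-4.6 -16.4 -0.3 0"

```text
time: 3.75
ee_pos: [0.5742, -0.1495, 0.0881]
ee_rot: [3.141, 0.001, -0.271]
contact_force: [-0.7, -0.0, 0.1]
width: 0.0183
```

```bash
python3 - <<'E'
from h import *
cv2.imwrite("pics/w2.png",get_image("wrist"));print(r.get_state()["ee_pos"])
E
```

```text
[ 0.5740935  -0.14994169  0.08804319]
```

View pics/w2.png

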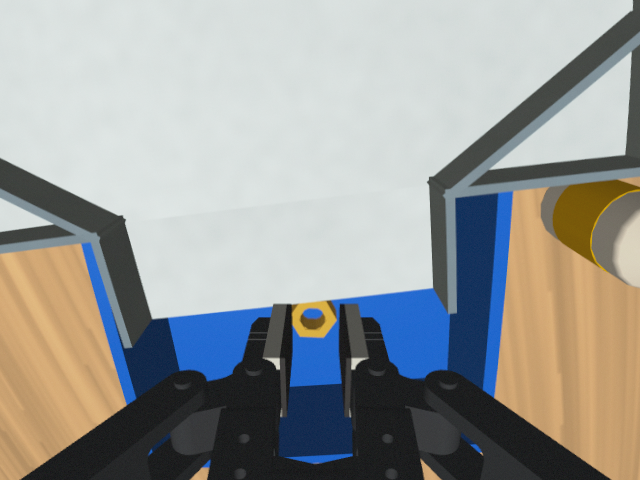

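The first nut is off the lip and in the bin, seen at (313,320). The fingers are clear of it, so I'll go to the second nut.

Emit:
apply_moves --moves "0 0 4 0;0 0 6 0.1;-1 5 6 0.2;-2 10 6 0.3;-3 15 6 0.37;-4.3 20 6 0.37;-4.3 21.8 6 0.37;-4.3 21.8 6 0.37;-4.3 21.8 4 0.37;-4.3 21.8 2 0.37;-4.3 21.8 0.2 0.37;-4.3 21.8 0.2 0.37"

```text
time: 5.0
ee_pos: [0.5301, 0.0691, 0.088]
ee_rot: [3.141, 0.005, 0.099]
contact_force: [-0.1, 0.6, 0.1]
width: 0.0178
```

```bash
python3 - <<'E'
from h import *
cv2.imwrite("pics/w3.png",get_image("wrist"));print(r.get_state()["ee_pos"])
E
```

```text
[0.53105598 0.0693122  0.08929831]
```

View pics/w3.png

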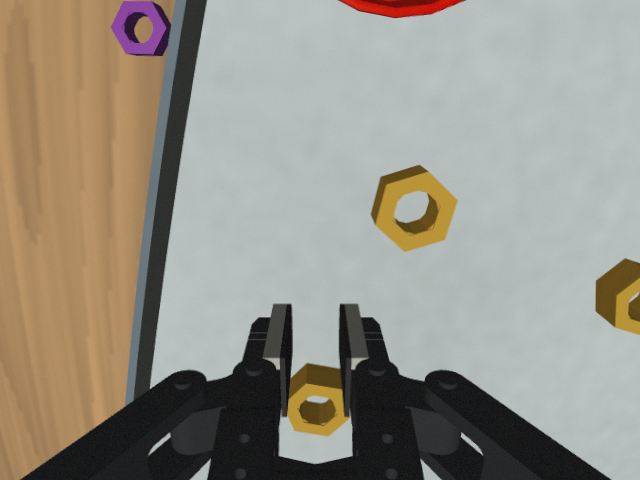

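The second nut is centred ahead of the fingers at (318,405), so I'll sweep it.

Emit:
apply_moves --moves "0.1 -0.8 0 0;0.2 -2.4 0 0;0.4 -4.2 0 0;0.5 -6.0 0 0;0.7 -8.0 0 0;0.9 -10.0 0 0;1.1 -12.0 0 0;1.2 -14.0 0 0;1.4 -16.0 0 0;1.6 -18.0 0 0;1.8 -20.0 0 0;1.9 -21.5 0 0"

```text
time: 6.25
ee_pos: [0.5516, -0.1475, 0.0914]
ee_rot: [3.14, -0.002, 0.098]
contact_force: [0.1, -0.3, 0.0]
width: 0.018
```

```bash
python3 - <<'E'
from h import *
cv2.imwrite("pics/w4.png",get_image("wrist"));print(r.get_state()["ee_pos"])
E
```

```text
[ 0.5519179  -0.14926378  0.09126874]
```

View pics/w4.png

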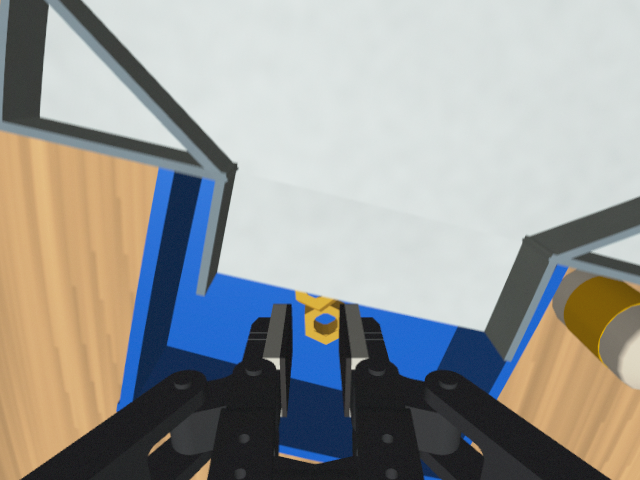

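Both nuts are in the bin, at (316,297) and (323,324). Before going down behind the third nut I'll check the clearance to the dish.

```bash
python3 - <<'E'
from h import *
im=cv2.imread("pics/side0.png");h=cv2.cvtColor(im,cv2.COLOR_BGR2HSV)
m=(cv2.inRange(h,(0,150,60),(8,255,255))|cv2.inRange(h,(172,150,60),(180,255,255)));m[:300]=0;m[:,:330]=0;m[:,420:]=0
ys,xs=np.nonzero(m);cm=camera_model("side")
from plan import R,o
for z in(.105,): 
  top=on(cm,(xs[ys==ys.min()].mean(),ys.min()),z);print(top,((top[:2]-o)@R*1e3).round(1))
E
```

```text
[0.54247174 0.1759107  0.105     ] [-69.4 115.5]
```

Emit:
apply_moves --moves "0 0 4 0;0 0 6 -0.05;0.1 5 6 -0.11;0.2 10 6 -0.11;0.3 15 6 -0.11;0.4 20 6 -0.11;0.6 25 6 -0.11;0.6 28 6 -0.11;0.6 29.6 6 -0.11;0.6 29.6 6 -0.11;0.6 29.6 4 -0.11"

```text
time: 7.4
ee_pos: [0.5594, 0.1511, 0.1327]
ee_rot: [-3.141, -0.006, -0.01]
contact_force: [0.2, 0.1, 0.0]
width: 0.0181
```

```bash
python3 - <<'E'
from h import *
cv2.imwrite("pics/w5.png",get_image("wrist"));print(r.get_state()["ee_pos"])
E
```

```text
[0.55624605 0.14978327 0.12801083]
```

View pics/w5.png

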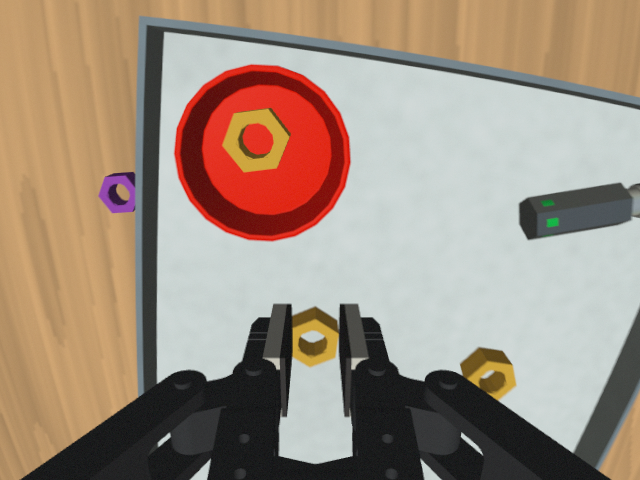

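The third nut is centred at (315,340) and the dish edge is behind the fingers at (265,240). I'll go down.

Emit:
apply_moves --moves "0.1 0 -2 0;0.1 0 -3.8 0;0.1 0 -3.8 0;0.1 0 -3.8 0"

```text
time: 7.85
ee_pos: [0.5578, 0.1499, 0.0925]
ee_rot: [3.141, 0.001, -0.012]
contact_force: [-0.0, 0.1, -0.2]
width: 0.0179
```

Emit:
apply_moves --moves "0 -0.8 -0.3 0;0 -2.4 -0.3 0;-0.1 -4.2 -0.3 0;-0.1 -6.0 -0.3 0;-0.2 -8.0 -0.3 0;-0.2 -10.0 -0.3 0;-0.3 -12.0 -0.3 0;-0.3 -14.0 -0.3 0;-0.4 -16.0 -0.3 0;-0.4 -18.0 -0.3 0;-0.4 -20.0 -0.3 0;-0.5 -21.5 -0.3 0"

```text
time: 9.05
ee_pos: [0.5531, -0.0661, 0.09]
ee_rot: [3.141, -0.001, -0.012]
contact_force: [0.8, 0.6, 0.6]
width: 0.0176
```

Emit:
apply_moves --moves "0 -1.5 0 0;-0.1 -3.5 0 0;-0.1 -5.5 0 0;-0.1 -7 0 0;-0.1 -8 0 0"

```text
time: 9.55
ee_pos: [0.5521, -0.1451, 0.0894]
ee_rot: [3.141, -0.0, -0.011]
contact_force: [-0.3, 0.2, -0.4]
width: 0.018
```

```bash
python3 - <<'E'
from h import *
cv2.imwrite("pics/w6.png",get_image("wrist"));print(r.get_state()["ee_pos"])
E
```

```text
[ 0.55223456 -0.1461966   0.08943063]
```

View pics/w6.png

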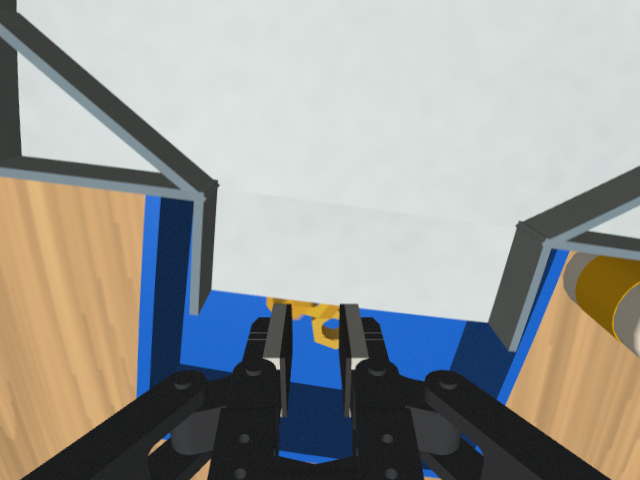

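Three nuts are gone from the tray, and brass shows in the bin at (300,310). The last nut is next.

Emit:
apply_moves --moves "0 0 4 0;0 0 6 -0.1;2 4.5 6 -0.2;4 9 6 -0.27;6 13.5 6 -0.27;8 18 6 -0.27;10 22.5 6 -0.27;10.8 26 6 -0.27;10.8 27.0 6 -0.27;10.8 27.0 6 -0.27;10.8 27.0 4 -0.27;10.8 27 4 -0.27"

```text
time: 10.8
ee_pos: [0.6577, 0.1245, 0.127]
ee_rot: [3.139, 0.005, -0.281]
contact_force: [-0.9, -0.7, 0.3]
width: 0.0178
```

```bash
python3 - <<'E'
from h import *
cv2.imwrite("pics/w7.png",get_image("wrist"));print(r.get_state()["ee_pos"])
E
```

```text
[0.6582442  0.12451203 0.12812125]
```

View pics/w7.png

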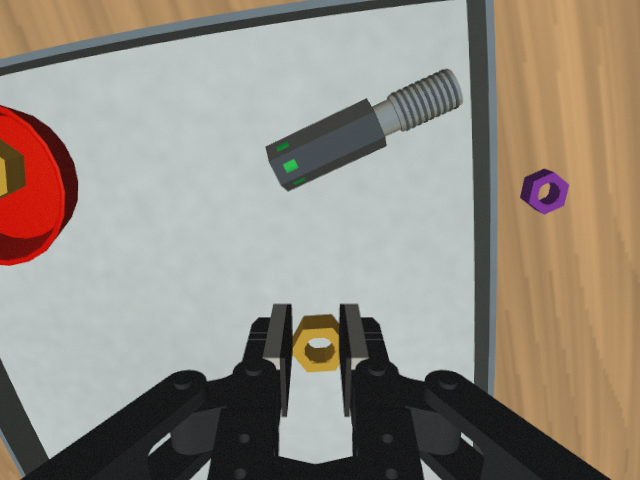

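The last nut is centred at (319,345) and the gauge is well behind the fingers.

Emit:
apply_moves --moves "0.1 0 -2 0;0.1 0 -3.8 0;0.1 0 -3.8 0;0.1 0 -3.8 0"

```text
time: 11.25
ee_pos: [0.661, 0.1253, 0.092]
ee_rot: [3.141, 0.0, -0.281]
contact_force: [-0.1, 0.5, 0.3]
width: 0.0183
```

Emit:
apply_moves --moves "-0.2 -0.8 -0.2 0;-0.7 -2.4 -0.2 0;-1.2 -4.2 -0.2 0;-1.8 -6.0 -0.2 0;-2.3 -7.8 -0.2 0;-2.8 -9.6 -0.2 0;-3.4 -11.5 -0.2 0;-3.9 -13.4 -0.2 0;-4.5 -15.3 -0.2 0;-5.1 -17.2 -0.2 0;-5.6 -19.1 -0.2 0;-6.1 -20.8 -0.2 0"

```text
time: 12.45
ee_pos: [0.5993, -0.0836, 0.0893]
ee_rot: [3.141, 0.0, -0.281]
contact_force: [0.4, 0.0, 0.2]
width: 0.0179
```

Emit:
apply_moves --moves "-0.5 -1.7 0 0;-1 -3.5 0 0;-1.6 -5.3 0 0;-1.9 -6.5 0 0;-1.9 -6.6 0 0"

```text
time: 12.95
ee_pos: [0.5805, -0.1494, 0.0892]
ee_rot: [3.141, 0.0, -0.282]
contact_force: [1.0, -0.6, 0.7]
width: 0.0179
```

```bash
python3 - <<'E'
from h import *
cv2.imwrite("pics/w8.png",get_image("wrist"));print(r.get_state()["ee_pos"])
E
```

```text
[ 0.58089301 -0.14861761  0.08926785]
```

View pics/w8.png

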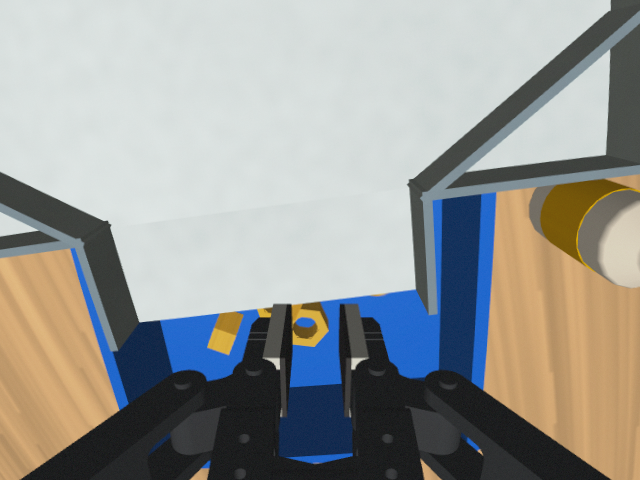

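Brass shows in the bin at (225,333), (272,310), (310,325) and (378,293), which makes four. I'll retract and check with every camera.

Emit:
apply_moves --moves "0 0 4 0;0 0 8 0;0 0 12 0;-3 -4 14 0;-6 -8 14 0;-9 -12 14 0;-12 -16 14 0;-12 -16 14 0;-12 -16 14 0;-12 -16 14 0"

```text
time: 14.0
ee_pos: [0.4619, -0.3067, 0.2292]
ee_rot: [-3.141, -0.0, -0.279]
contact_force: [-0.1, -0.3, -0.5]
width: 0.0184
```

```bash
python3 - <<'E'
from h import *
for n in("wrist","side","scene"): cv2.imwrite(f"pics/{n}9.png",get_image(n))
s=r.get_state();print(s["ee_pos"],s["time"])
E
```

```text
[ 0.46217254 -0.30637851  0.22917897] 14.15
```

View pics/wrist9.png

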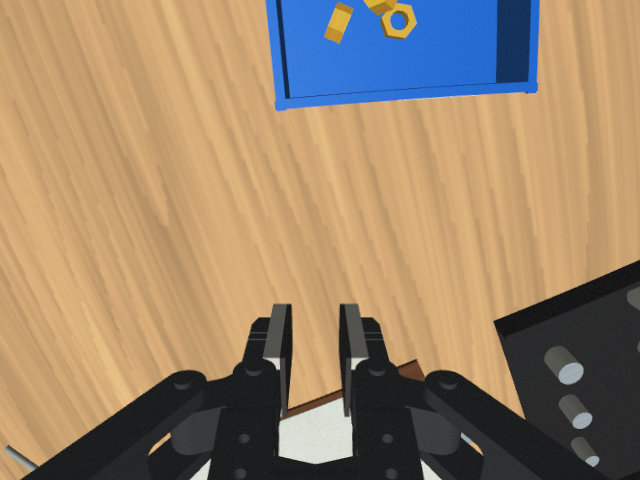

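View pics/side9.png

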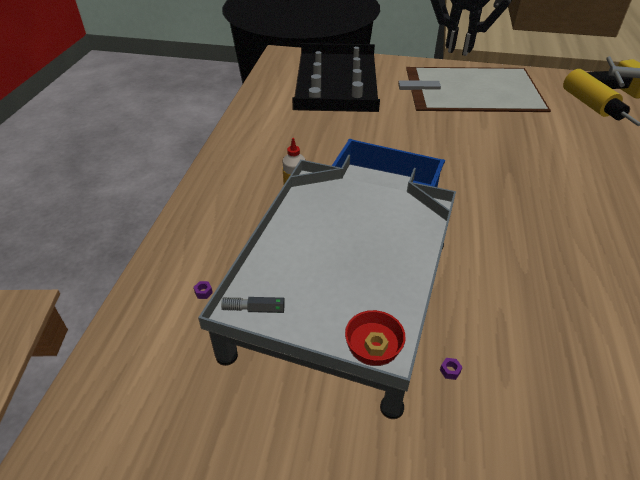

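View pics/scene9.png

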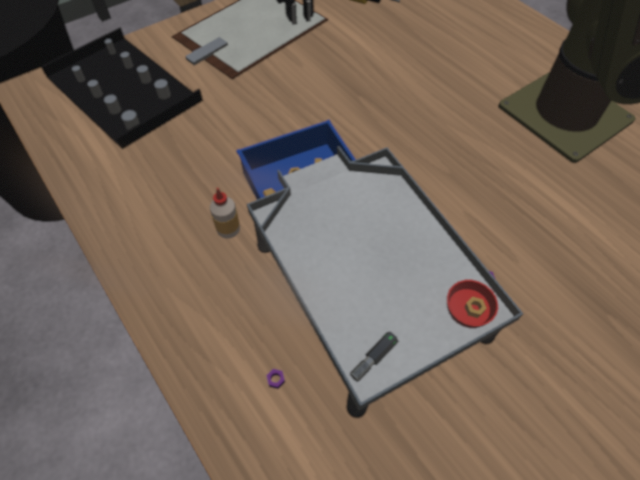

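The side and scene views show the tray empty of good nuts. The dish with the reject (376,341), the gauge, the bottle and the bin are at the same pixels as before. Nuts show in the bin at (269,192), (293,171) and (318,160) in the scene view, and the four were already counted in the last wrist picture. I'm handing in.

```bash
python3 - <<'E'
from cell import ticket
print(ticket.job_done())
E
```

```text
the job is handed in; nothing more can be done
None
```

I swept all four brass nuts out through the spout into the blue bin, one stroke each, with the fingers held 18 mm apart so no nut was gripped or lifted. It took about 14 s of the 66 s allowed, and the force readings between moves stayed around 1 N.

- **Nuts:** the last close wrist picture showed four separate patches of brass in the bin, one of them only partly visible at the spout's edge. After I backed the arm off, the scene camera could see only three of them past the spout. No good nuts were left on the tray or the bench.
- **Everything else:** the dish with the reject, the gauge, the bottle and the bin looked unmoved in the before and after pictures.
- **Disagreements:** the cameras differed by up to about 4 mm on where the nuts lay. My tray fit was off by up to 5 mm at one rear corner, but this did not affect any stroke.

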